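# Tap a jammed mould insert loose

### The job

The aluminium mould insert is jammed in its slide bed. Take the wooden mallet by its handle and, with light taps or presses of the mallet head on the two brass buttons in turn, left and right, walk the insert forward, away from the robot, until its front edge stands out of the bed by about 15 mm at both corners; then stand the mallet back on its head on the desk. Do not force the insert, do not touch it with anything but the mallet, and leave the carving tools and seals where they are.

Things in the scene. Friction and masses are not known exactly. Their poses are not given: they have to be found in the camera images.
- bed: dark steel slide bed fixed to the desk, 90 long (its x) x 104 wide (its y) x 38 mm high; two steel-capped side rails, open at both ends. Origin: centre of its underside, on the desk. +x points along the slide, away from the robot (the way the insert must go), +y to its left. Its front end is the face at x = +45 mm, its near end at x = -45 mm.
- insert: aluminium mould insert, a plate 120 x 74 x 14 mm with two lengthwise channels, lying between the rails; an upright bar at its near end, outside the bed, 74 mm wide, top 38 mm above the desk, carries two brass buttons. Origin: 45 mm behind its front end, on its middle line, 14 mm above the desk. Axes as the bed's when square. It slides along the bed's x and can go askew by a few degrees
- button_left (a point): crown of the left (+y) brass button, a dome of 8 mm radius standing 5 mm proud of the insert's near end, 30 mm left of the middle, 26 mm above the desk; push it along the bed's +x. Over 13 N from the mallet ruins the insert. Each side edge sticks: pushed here, the left edge creeps forward at 7 to 8 N while the right edge stays put as pivot
- button_right (a point): the same at the right (-y), 30 mm right of the middle. When one side is some 2 to 4 mm ahead of the other, the insert jams askew against a rail and the force rises by several N per mm: change sides then. Nothing springs back. Above 13 N, or when pushed in the middle, the whole insert would be forced. It may start askew either way
- corner_left (a point): on the insert's front end face, 34 mm left of the middle, 21 mm above the desk; 15 mm proud of the bed when its x in the bed's frame is 60 mm
- corner_right (a point): on the insert's front end face, 34 mm right of the middle; the same
- mallet: small wooden joiner's mallet, 0.12 kg, standing on its head with the handle straight up. Head 60 long (its x) x 32 wide (its y) x 30 mm high; the striking faces are its two flat ends at x = +30 and -30 mm. Handle 18 x 18 mm square, from the head's top up to 92 mm. Origin: centre of the head's underside; z along the handle.
- seal_dark: dark round seal blank, 14 mm across, 60 mm high, standing on the desk; origin in its underside; leave it
- seal_tan: tan round seal blank, 16 mm across, 60 mm high, standing on the desk; origin in its underside; leave it
- wedge: thin dark hardwood wedge, 12 x 69 x 8 mm, lying on the desk; leave it
- long_graver: carving knife with a cord-wrapped grip, 203 mm long, lying on the desk; leave it
- thin_graver: slim carving knife, 150 mm long, lying on the desk; leave it
- pen_graver: slim carving knife, 146 mm long, lying on the desk; leave it

How it is judged:
On the way, in this order (a step that is already met when the one before it is completed fails the run):
1. the mallet is lifted off the desk (height (world z) of mallet above 0.005 m), for 0.2 s.
2. both front corners of the insert stand 11 to 20 mm out of the bed (x of corner_left in the frame of bed between 0.056 and 0.065 m and x of corner_right in the frame of bed between 0.056 and 0.065 m), for 0.2 s.
At the end, for the whole second after the job is handed in: Both front corners of the insert stand 11 to 20 mm out of the bed's front end, and the mallet stands at rest and upright (within 0.1 rad) on its head on the desk, clear of the insert (all of step 2 and angle between mallet's own z axis and vertical below 0.1 rad and height (world z) of mallet between -0.004 and 0.004 m and linear speed of mallet below 0.02 m/s and contact force between mallet and insert below 0.2 N); the robot touches nothing.
It fails at once if the mallet pushes or strikes the insert with more than 13 N (contact force between mallet and insert above 13 N).
It fails at once if the gripper or arm touches the insert (contact force between any of the fingers, the arm and insert above 0.5 N).
It fails at once if a seal blank is shifted by more than 20 mm or tipped (distance of any of seal_dark, seal_tan from where it was at the start of the episode above 0.02 m or angle between any of seal_dark, seal_tan's own z axis and vertical above 0.3 rad).
It fails at once if the wedge or a carving knife is shifted by more than 20 mm (distance of any of wedge, long_graver, thin_graver, pen_graver from where it was at the start of the episode above 0.02 m).
It also fails if it takes over 72 s, if anything falls off the work surface, if the arm or the gripper's body presses on something with over 40 N, if the wrist force passes 120 N, or if a joint passes its speed limit or range.

### The arm

A 6-joint arm with a two-finger parallel gripper is mounted at the origin on a cart in front of the work surface, level with it; the furniture and walls round the work are solid. World frame = base frame: x ahead of the robot, y to its left, z up, the work surface at z = 0. Lengths are in m, angles in rad, forces in N, time in s.
With the tool pointing down it reaches from about 0.3 to 0.75 m from the base axis. Payload 8.5 kg.
Tool frame: the origin (TCP) lies on the centre line of the jaws, within the pads' length; the fingertips stand 22 mm ahead of it and the grasp point (between the pads) lies 3 mm ahead of it (bot.tips_ahead is the distance from the TCP to the fingertips, in m); z points along the fingers, y is the direction in which the jaws open and shut (so a half turn about z gives the same grasp; the last joint's range is limited). The gripper opens to 88 mm and grips with 3 to 60 N. Pads are 18 mm wide; open, the fingers measure 123 mm over their backs; the gripper's body (75 mm by 187 mm) begins 45 mm behind the grasp point.
Start: joints at [0.921, 0.381, 1.297, -0, 1.464, -0.215], TCP at [0.232, 0.499, 0.261] pointing down, gripper open.
Joint ranges: [-3.11, 3.11], [-0.89, 2.33], [0.22, 2.48], [-1.42, 4.56], [0.17, 2.85], [-2.88, 2.88]. Speed limits (rad/s): [2.39, 2.39, 3.14, 3.14, 3.14, 3.14].

### API

Orientations are given as a unit quaternion [w, x, y, z].
In Python, from workcell import bot, imaging gives the robot as it stands.
- The arm moves only by the tool carry_out, never from a script. Its argument "moves" is a list that holds one entry, the list of rows, each a list of 5 numbers: the opening in per cent of the stroke, from 0 (shut) to 100 (fully open), then the shift along the tool's x, y, z in mm, then the turn about the tool's z in degrees. In form: [[[fingers, tx, ty, tz, yaw], ...]]. A call has exactly 5 rows; each row shifts and turns the pose as measured when the row begins, along the tool's axes as they then stand; what a row does not reach is not made up. A row lasts 1/10 s, in which the tool goes at most 50 mm and 8.59 degrees, less where a joint would pass 70% of its speed; a pose out of reach is approached as far as the arm can. A call with a gripper value outside its range is refused whole. The fingers move at their own pace and stop on an object; "force" is the grip in N (left out, the last holds). Time passes only in rows, so rows that do not move let the fingers close, or fill a call up. It gives the time, the measured TCP pose, the force and the opening at its end, in the units of the state.
- bot.observe(): the state, without advancing time (a new reading comes with each control period).
- imaging.camera(name): name is "scene" or "top" or "wrist"; returns a dict with "image" (384x512x3 uint8, blue, green, red), "fx", "fy", "cx", "cy" (pixels), "eye" and "attitude" of the camera in the world. Camera axes: x right, y up, looking along -z (the intrinsics and any distortion apply to the point x, -y, -z); pixel columns grow to the right and rows downward; lengths in m; the calibration is good to about 2 mm. A picture is of the moment at which its call begins. There is no depth.
- bot.hand_in(): hands the job in, once; it reports no verdict.
The state is a dict: "clock": time; "joint_pos": joint angles; "joint_vel": joint speeds; "effort": joint torques, N m; "ee_pos": TCP position; "tcp_rot": TCP orientation; "wrist_force": force on the tool from outside, world axes, zero at the start; "moment": the same for the moment, N m; "width": finger opening in m.
Only numpy, scipy, OpenCV 4.12 (cv2) and the standard library are available. Lean on these libraries where they do the work, as an engineer would, in place of code of your own. Each camera call takes 0.05 s, during which the arm holds its last target.

## Working session

There is one attempt and no reset: what is moved stays moved. The work goes in short steps, Python scripts to look and compute and a tool call to move; the robot and the scene stay as the last step left them, time stands still between calls to the robot, and variables do not carry over. Pictures are saved under pics/ and viewed, and the job is handed in when it is done.

Besides the shell and the picture viewer there is one more tool, called as name(argument=value, ...), one argument or row to a line, values as JSON. carry_out: Moves the arm, as the interface text tells. Its arguments: {"type":"object","properties":{"moves":{"type":"array"},"force":{"type":"number"}},"required":["moves"]}

```bash
mkdir -p pics; ls
python3 - <<'E'
from workcell import bot, imaging
import cv2
s=bot.observe()
for k,v in s.items(): print(k,v)
for n in ("scene","top","wrist"):
    c=imaging.camera(n); cv2.imwrite(f"pics/a_{n}.png",c["image"])
    print(n,{k:c[k] for k in c if k!="image"})
E
```

```text
pics
clock 0.0
joint_pos [ 9.20699354e-01  3.81201650e-01  1.29824784e+00 -1.50509983e-05
  1.46360568e+00 -2.15296497e-01]
joint_vel [ 0.0010756  -0.00126037 -0.00014694  0.00105951 -0.00235328  0.00137423]
effort [-1.48971399e-04 -4.37934208e+01 -2.24553823e+01  7.12991506e-02
  3.52940185e-02 -9.36440847e-05]
ee_pos [0.23152605 0.498621   0.26013907]
tcp_rot [-2.99838551e-04  2.15690938e-01  9.76461410e-01 -6.66999606e-04]
wrist_force [0.82746486 0.45817406 0.79232277]
moment [-0.02737238 -0.01186749  0.0072812 ]
width 0.08831117929307197
scene {'fx': 365.75497317959105, 'fy': 365.75497317959105, 'cx': 258.9293074733421, 'cy': 190.87133099420348, 'eye': array([-0.08962459, -0.28268808,  0.48719969]), 'attitude': array([ 0.77109997,  0.44229098, -0.23787122, -0.39140875])}
top {'fx': 406.1321474693827, 'fy': 406.1321474693827, 'cx': 252.75868622259867, 'cy': 193.0547427224228, 'eye': array([0.35177093, 0.13312265, 1.1378382 ]), 'attitude': array([ 0.70964804,  0.07095001, -0.06899507, -0.6975711 ])}
wrist {'fx': 294.0096425816063, 'fy': 294.0096425816063, 'cx': 259.7857935551483, 'cy': 186.06845911107195, 'eye': array([0.16338492, 0.5307421 , 0.38467377]), 'attitude': array([ 0.83376746, -0.12437871, -0.07909802,  0.53207637])}
```

View pics/a_scene.png

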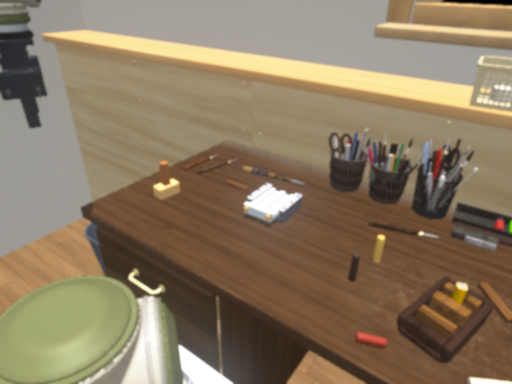

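View pics/a_top.png

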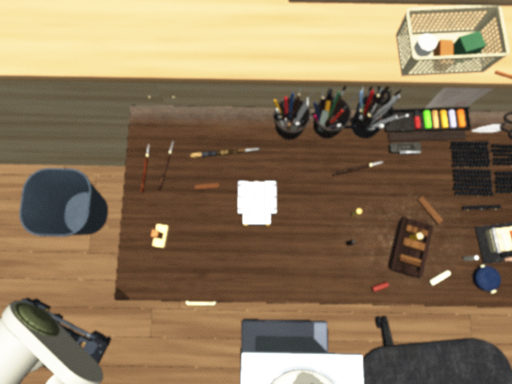

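View pics/a_wrist.png

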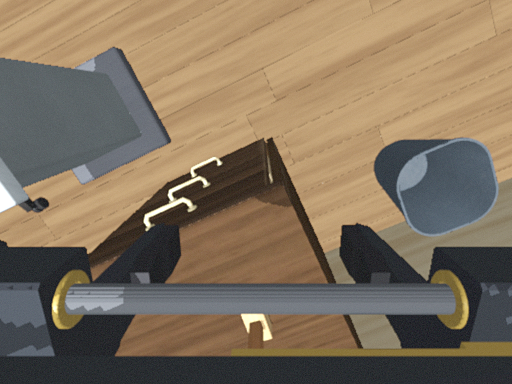

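```bash
cat > h.py <<'E'
import numpy as np, cv2
from scipy.spatial.transform import Rotation as R
from workcell import bot, imaging
def rot(q): return R.from_quat([q[1],q[2],q[3],q[0]])
def ray(c,u,v):
    d=np.array([(u-c["cx"])/c["fx"],-(v-c["cy"])/c["fy"],-1.0])
    return rot(c["attitude"]).apply(d)
def plane(c,u,v,z):
    d=ray(c,u,v); e=np.array(c["eye"]); return e+d*(z-e[2])/d[2]
def proj(c,P):
    p=rot(c["attitude"]).inv().apply(np.atleast_2d(P)-c["eye"])
    return np.c_[c["cx"]+c["fx"]*p[:,0]/-p[:,2], c["cy"]-c["fy"]*p[:,1]/-p[:,2]]
def crop(c,x0,y0,x1,y1,s,name):
    cv2.imwrite(name,cv2.resize(c["image"][y0:y1,x0:x1],None,fx=s,fy=s,interpolation=cv2.INTER_NEAREST))
def st():
    s=bot.observe(); r=rot(s["tcp_rot"]).as_matrix()
    print("t",round(s["clock"],2),"p",np.round(s["ee_pos"]*1000,1),"x",np.round(r[:,0],3),"y",np.round(r[:,1],3),"z",np.round(r[:,2],3),"w",round(s["width"]*1000,1),"F",np.round(s["wrist_force"],1))
    return s
E
python3 - <<'E'
from h import *
c=imaging.camera("top"); crop(c,130,130,290,260,5,"pics/b1.png")
print(plane(c,160,236,0.03),plane(c,257,202,0.03), plane(c,358,211,0),plane(c,350,242,0))
d=imaging.camera("scene"); crop(d,140,140,310,240,4,"pics/b2.png"); st()
E
```

```text
[0.45061354 0.38881645 0.03      ] [0.54920442 0.12595789 0.03      ] [ 0.53355866 -0.16058592  0.        ] [ 0.44569187 -0.13533017  0.        ]
t 0.25 p [231.6 498.7 260.5] x [-0.907  0.421  0.   ] y [ 0.421  0.907 -0.001] z [-0.    -0.001 -1.   ] w 87.3 F [0.2 0.3 0.7]
```

View pics/b1.png

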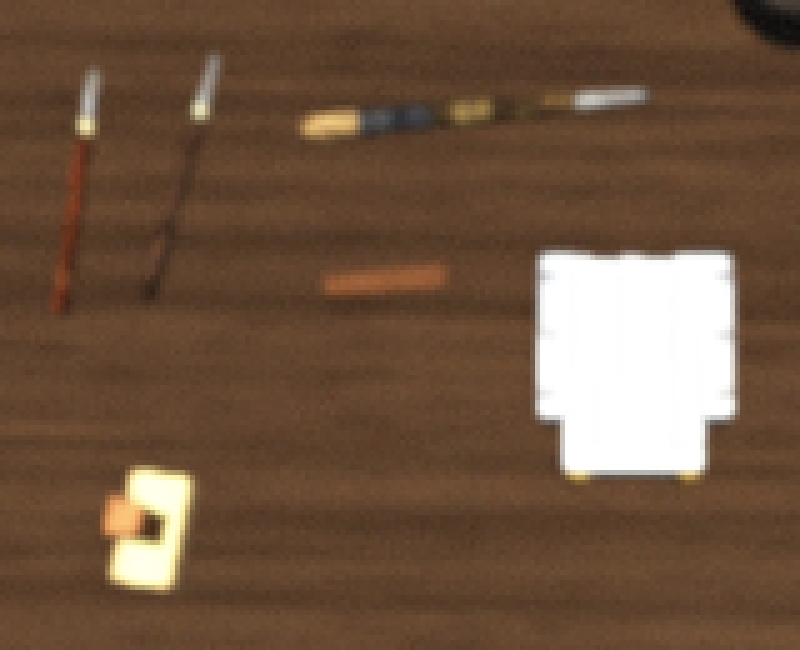

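View pics/b2.png

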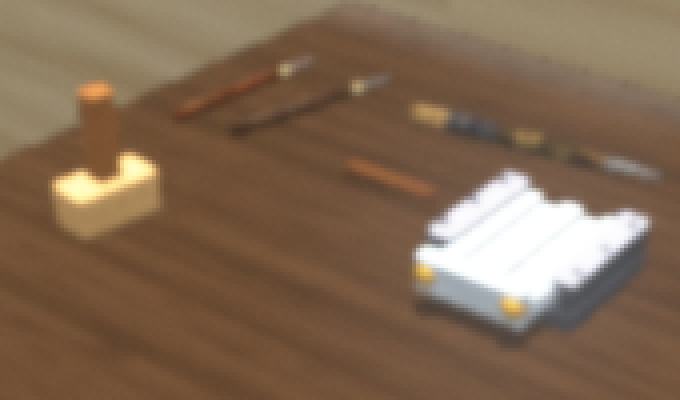

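Run:
```python
from h import *
c=imaging.camera("top"); im=c["image"].astype(int)
hsv=cv2.cvtColor(c["image"],cv2.COLOR_BGR2HSV)
# mallet head, bright pale
sub=np.zeros(im.shape[:2],np.uint8); sub[215:255,145:175]=1
head=((hsv[...,2]>150)&(sub>0)).astype(np.uint8)
n=cv2.findContours(head,0,1)[0]; cn=max(n,key=cv2.contourArea)
print(cv2.minAreaRect(cn),cv2.contourArea(cn))
b,g,r=im[...,0],im[...,1],im[...,2]
hand=((r>150)&(b<140)&(sub>0)); ys,xs=np.nonzero(hand); print("handle",xs.mean(),ys.mean(),len(xs)); print(plane(c,xs.mean(),ys.mean(),0.092))
# corners hand read
def P(u,v,z): return plane(c,130+(u-2)/5,130+(v-2)/5,z)
for q in [(131,466),(195,472),(177,590),(109,583)]: print("head",np.round(P(*q,0.03)*1000,1))
for q in [(536,251),(737,251),(737,419),(536,419)]: print("bed",np.round(P(*q,0.038)*1000,1))
for q in [(560,473),(706,473)]: print("bar",np.round(P(*q,0.038)*1000,1))
# subpixel bed edges
g=cv2.cvtColor(c["image"],cv2.COLOR_BGR2GRAY); print(g[175:230:1,240]); print(g[190,230:285]); print(g[205,230:285])
```

```text
((158.3076934814453, 234.96153259277344), (16.66986846923828, 24.51451301574707), 11.309932708740234) 319.0
handle 157.52380952380952 234.42857142857142 126
[0.44900931 0.38113379 0.092     ]
head [486.5 402.6  30. ]
head [483.8 367.3  30. ]
head [419.5 373.3  30. ]
head [422.6 410.4  30. ]
bed [609.5 183.1  38. ]
bed [611.4  71.4  38. ]
bed [517.1  70.8  38. ]
bed [515.2 180.8  38. ]
bar [485.7 167.   38. ]
bar [487.1  87.5  38. ]
[ 72  69  67  61  83 169 247 255 254 246 240 252 255 255 255 255 255 255
 255 255 254 246 248 254 255 255 255 255 255 255 255 255 253 248 252 255
 255 255 203 102  66  69  71  77  74  73  67  67  65  71  74  80  80  82
  80]
[ 68  65  63  61  65  62  76 154 244 255 255 255 255 255 254 255 255 255
 255 255 255 255 255 254 254 255 255 255 255 255 255 255 255 254 253 254
 255 255 255 255 255 255 255 255 255 255 210 109  74  65  65  67  64  66
  67]
[ 76  78  80  75  78  75  96 197 255 255 255 255 255 255 255 255 255 255
 255 255 255 255 255 254 255 255 255 255 255 255 255 255 255 255 254 254
 255 255 255 254 254 255 255 255 255 255 220 125  81  81  81  80  81  83
  78]
```

carry_out(
  moves=[
    [[100, -49, -1, 0, 0], [100, -49, -1, 0, 0], [100, -49, -1, 0, 0], [100, -49, -2, 0, 0], [100, -49, -2, 0, 0]],
  ],
)

```text
clock: 0.8
ee_pos: [0.4524, 0.3895, 0.2607]
tcp_rot: [-0.001, 0.21, 0.978, 0.0]
wrist_force: [0.4, 1.0, 0.3]
width: 0.0882
```

carry_out(
  moves=[
    [[100, 0, 0, 0, 8.5], [100, 0, 0, 0, 8.5], [100, 0, 0, 0, 8.5], [100, 0, 0, 0, 8.5], [100, 0, 0, 0, 8.5]],
  ],
)

```text
clock: 1.3
ee_pos: [0.4591, 0.3846, 0.2585]
tcp_rot: [-0.001, 0.556, 0.831, -0.001]
wrist_force: [0.5, -0.6, 0.1]
width: 0.0881
```

Run:
```python
from h import *
st()
```

```text
t 1.3 p [459.1 384.6 258.5] x [-0.382  0.924 -0.   ] y [ 0.924  0.382 -0.003] z [-0.002 -0.001 -1.   ] w 88.1 F [ 0.5 -0.6  0.1]
```

carry_out(
  moves=[
    [[100, 0, 0, 0, 8], [100, 0, 0, 0, 8], [100, 0, 0, 0, 8], [100, 0, 0, 0, 5], [100, 0, 0, 0, 0]],
  ],
)

```text
clock: 1.8
ee_pos: [0.4591, 0.3845, 0.2578]
tcp_rot: [-0.001, 0.754, 0.656, -0.002]
wrist_force: [0.2, 0.4, -0.0]
width: 0.0877
```

Run:
```python
from h import *
st()
c=imaging.camera("wrist"); cv2.imwrite("pics/c_w.png",c["image"]); print(c["eye"]); print(proj(c,[[.453,.388,.03],[.453,.388,.092]]))
```

```text
t 1.8 p [459.1 384.5 257.8] x [ 0.138  0.99  -0.002] y [ 0.99  -0.138 -0.003] z [-0.004 -0.002 -1.   ] w 87.7 F [ 0.2  0.4 -0. ]
[0.47023345 0.45965318 0.3820977 ]
[[254.92812151 158.79669168]
 [253.74909165 171.28767315]]
```

View pics/c_w.png

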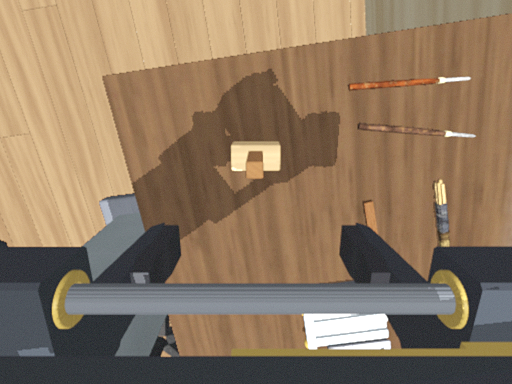

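Run:
```python
from h import *
c=imaging.camera("wrist"); crop(c,220,130,295,190,10,"pics/c2.png")
```

```text
(no output)
```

View pics/c2.png

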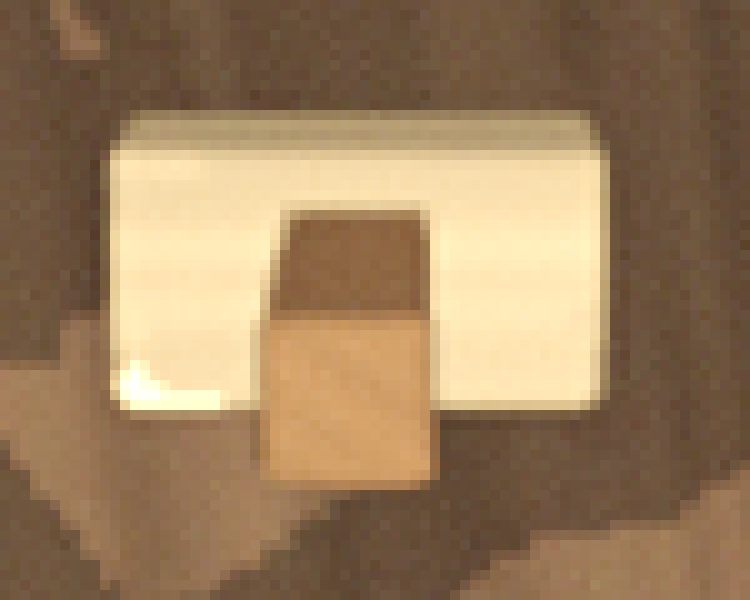

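Run:
```python
from h import *
s=st()
c=imaging.camera("wrist")
P=lambda u,v,z:plane(c,220+u/10-.5,130+v/10-.5,z)*1000
q=[P(u,v,.03) for u,v in [(111,151),(606,151),(606,410),(111,410)]]
for a in q: print(np.round(a,1))
print("c",np.mean(q,0))
h=[P(u,v,.092) for u,v in [(263,316),(438,316),(438,485),(263,485)]]
for a in h: print(np.round(a,1))
print("h",np.mean(h,0))
r=rot(s["tcp_rot"]).as_matrix()
print("shift tool",r.T@(np.mean(h,0)*[1,1,0]-s["ee_pos"]*1000*[1,1,0]),r.T@((np.mean(q,0)-s["ee_pos"]*1000)*[1,1,0]))
```

```text
t 1.9 p [459.1 384.5 257.8] x [ 0.135  0.991 -0.002] y [ 0.991 -0.135 -0.003] z [-0.004 -0.002 -1.   ] w 88.1 F [ 0.5  0.2 -0.6]
[426.5 409.1  30. ]
[485.4 401.1  30. ]
[481.7 369.3  30. ]
[421.2 377.5  30. ]
c [453.67575147 389.24167587  30.        ]
[446.5 399.5  92. ]
[464.  397.2  92. ]
[461.7 379.7  92. ]
[443.9 382.1  92. ]
h [454.0375997  389.60065738  92.        ]
shift tool [ 4.40419681 -5.69735357  0.00997437] [ 3.99969035 -6.00747056  0.01193457]
```

carry_out(
  moves=[
    [[100, 4, -6, 30, 0], [100, 0, 0, 45, 0], [100, 0, 0, 45, 0], [100, 0, 0, 40, 0], [100, 0, 0, 20, 0]],
  ],
)

```text
clock: 2.45
ee_pos: [0.4553, 0.3907, 0.0764]
tcp_rot: [0.001, 0.75, 0.661, 0.004]
wrist_force: [0.8, -0.4, 0.3]
width: 0.0879
```

Run:
```python
from h import *
s=st(); print((rot(s["tcp_rot"]).as_matrix().T@(np.array([453.8,389.4,58])-s["ee_pos"]*1000)).round(1))
```

```text
t 2.45 p [455.3 390.7  76.4] x [0.125 0.992 0.005] y [ 0.992 -0.125  0.006] z [ 0.007  0.004 -1.   ] w 87.9 F [ 0.8 -0.4  0.3]
[-1.5 -1.4 18.4]
```

carry_out(
  moves=[
    [[100, -1, -1, 9, 0.4], [100, 0, 0, 7, 0], [100, 0, 0, 1, 0], [100, 0, 0, 0, 0], [100, 0, 0, 0, 0]],
  ],
)

```text
clock: 2.95
ee_pos: [0.4546, 0.39, 0.0587]
tcp_rot: [0.001, 0.751, 0.66, 0.004]
wrist_force: [0.4, 0.8, -0.5]
width: 0.0882
```

Run:
```python
from h import *
s=st(); print((rot(s["tcp_rot"]).as_matrix().T@(np.array([453.8,389.4,58])-s["ee_pos"]*1000)).round(1))
```

```text
t 2.95 p [454.6 390.   58.7] x [0.129 0.992 0.005] y [ 0.992 -0.129  0.006] z [ 0.006  0.004 -1.   ] w 88.2 F [ 0.4  0.8 -0.5]
[-0.7 -0.7  0.7]
```

Good; close at 40 N.

carry_out(
  moves=[
    [[10, -0.5, -0.7, 0, 0], [10, 0, 0, 0, 0], [10, 0, 0, 0, 0], [10, 0, 0, 0, 0], [10, 0, 0, 0, 0]],
  ],
  force=40,
)

```text
clock: 3.45
ee_pos: [0.4545, 0.3901, 0.0611]
tcp_rot: [0.001, 0.751, 0.66, 0.006]
wrist_force: [-0.4, 0.3, 0.8]
width: 0.0503
```

carry_out(
  moves=[
    [[10, 0, 0, 0, 0], [10, 0, 0, 0, 0], [10, 0, 0, 0, 0], [10, 0, 0, 0, 0], [10, 0, 0, 0, 0]],
  ],
)

```text
clock: 3.95
ee_pos: [0.4542, 0.3901, 0.0611]
tcp_rot: [0.001, 0.751, 0.66, 0.005]
wrist_force: [-1.2, -0.4, 2.2]
width: 0.0173
```

Run:
```python
from h import *
st()
```

```text
t 3.95 p [454.2 390.1  61.1] x [0.128 0.992 0.007] y [ 0.992 -0.128  0.008] z [ 0.009  0.006 -1.   ] w 17.3 F [-1.2 -0.4  2.2]
```

carry_out(
  moves=[
    [[0, 0, 0, -10, 0], [0, 0, 0, -40, 0], [0, 0, 0, -40, 0], [0, 0, 0, -45, -4], [0, 0, 0, 0, -4.4]],
  ],
  force=60,
)

```text
clock: 4.45
ee_pos: [0.4527, 0.3888, 0.2019]
tcp_rot: [0.001, 0.699, 0.715, 0.004]
wrist_force: [0.5, 1.0, -2.0]
width: 0.0175
```

carry_out(
  moves=[
    [[0, -30, 0, 0, 0], [0, -48, 17, 0, 0], [0, -48, 17, 0, 0], [0, -48, 17, 0, 0], [0, -48, 17, 0, 0]],
  ],
)

```text
clock: 4.95
ee_pos: [0.5249, 0.1708, 0.2062]
tcp_rot: [0.003, 0.695, 0.719, 0.007]
wrist_force: [2.0, -0.6, -1.2]
width: 0.0175
```

carry_out(
  moves=[
    [[0, -48, 10, 0, 0], [0, -45, 5, 0, 0], [0, -20, 0, 0, 0], [0, 0, 0, 0, 0], [0, 0, 0, 0, 0]],
  ],
)

```text
clock: 5.45
ee_pos: [0.5453, 0.0488, 0.2081]
tcp_rot: [0.004, 0.698, 0.716, 0.008]
wrist_force: [-0.1, -0.1, -1.5]
width: 0.0177
```

Run:
```python
from h import *
st()
c=imaging.camera("wrist"); cv2.imwrite("pics/d_w.png",c["image"])
```

```text
t 5.45 p [545.3  48.8 208.1] x [-0.027  1.     0.005] y [1.    0.027 0.017] z [ 0.017  0.005 -1.   ] w 17.7 F [-0.1 -0.1 -1.5]
```

View pics/d_w.png

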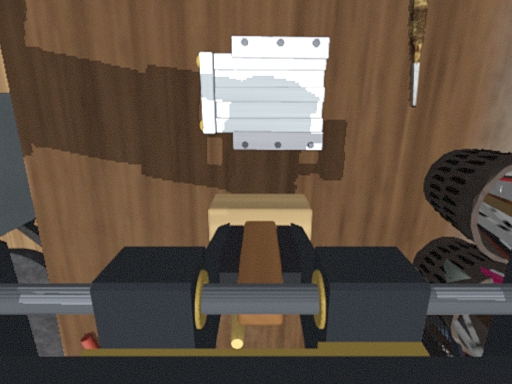

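Run:
```python
from h import *
c=imaging.camera("wrist"); crop(c,190,28,340,158,5,"pics/d2.png")
```

```text
(no output)
```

View pics/d2.png

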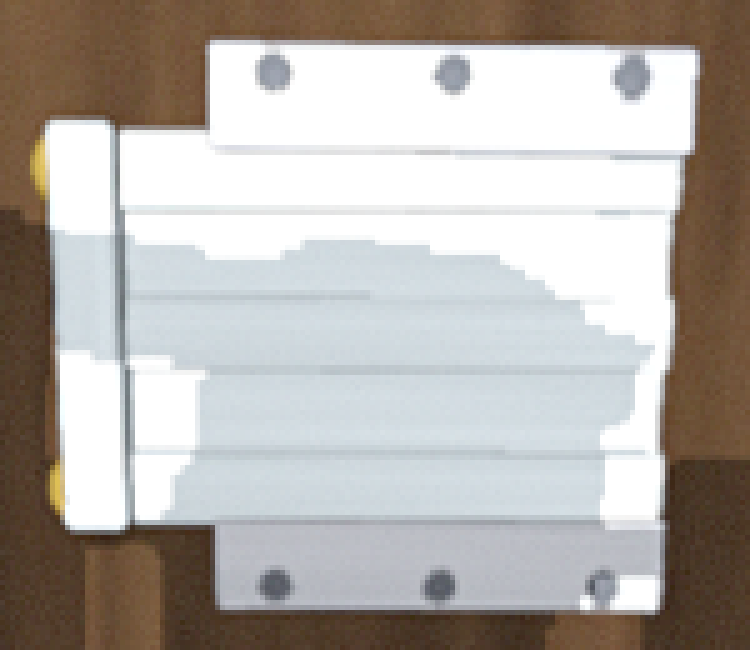

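Run:
```python
from h import *
c=imaging.camera("wrist")
P=lambda u,v,z:plane(c,190+u/5-.5,28+v/5-.5,z)*1000
B=[P(u,v,.038) for u,v in [(208,41),(698,48),(663,611),(217,610)]]
for b in B: print("bed",b.round(1))
ctr=np.mean(B,0); print(ctr)
dx=(B[1]-B[0]+B[2]-B[3]); yaw1=np.arctan2(dx[1],dx[0]); dy=(B[0]-B[3]+B[1]-B[2]); yaw2=np.arctan2(-dy[0],dy[1]); print(np.degrees([yaw1,yaw2]))
for a,b,n in [((46,125),(66,525),"barnear"),((116,125),(129,525),"barfar")]:
    p,q=P(*a,.038),P(*b,.038); d=p-q; print(n,p.round(1),q.round(1),np.degrees(np.arctan2(-d[0],d[1])))
p,q=P(681,180,.028),P(663,490,.028); d=p-q; print("front",p.round(1),q.round(1),np.degrees(np.arctan2(-d[0],d[1])))
for y in (212,296,371,451): pass
for a,b in [((123,211),(679,213)),((130,296),(612,300)),((132,369),(640,371)),((135,451),(645,452))]:
    p,q=P(*a,.028),P(*b,.028); d=q-p; print("line",np.degrees(np.arctan2(d[1],d[0])))
```

```text
bed [518.8 178.2  38. ]
bed [608.  179.9  38. ]
bed [610.8  76.5  38. ]
bed [520.6  74.5  38. ]
[564.53274008 127.27840121  38.        ]
[1.19116412 1.28947185]
barnear [489.1 163.3  38. ] [490.7  90.6  38. ] 1.3236242277653643
barfar [501.9 163.7  38. ] [503.2  91.   38. ] 1.0153671019641
front [609.2 158.6  28. ] [610.9  99.8  28. ] 1.7179466467642823
line 1.5105855751743409
line 1.2013095349976002
line 1.39154939152169
line 1.4476165258529878
```

carry_out(
  moves=[
    [[0, 37, -34, 0, 0], [0, 37, -34, 0, 0], [0, 35, -32, 0, 0], [0, 0, 0, 30, 0.3], [0, 0, 0, 40, 0]],
  ],
)

```text
clock: 6.1
ee_pos: [0.4412, 0.1644, 0.1393]
tcp_rot: [0.008, 0.696, 0.718, 0.013]
wrist_force: [0.1, -0.0, -2.0]
width: 0.0172
```

```bash
cat >> h.py <<'E'
def go(bx,by,z):
    s=st(); r=rot(s["tcp_rot"]).as_matrix(); a=np.radians(1.25); e=np.array([np.cos(a),np.sin(a),0]); n=np.array([-np.sin(a),np.cos(a),0])
    C=np.array([564.5,127.3,0]); p=s["ee_pos"]*1000
    print("bed frame",((p-C)@e).round(2),((p-C)@n).round(2),"Fbed",np.round([s["wrist_force"]@e,s["wrist_force"]@n,s["wrist_force"][2]],2))
    print("tool shift",(r.T@(C+bx*e+by*n+[0,0,z]-p)).round(1), "yaw tool",(np.degrees(np.arctan2(r[1,1],r[0,1]))).round(2))
E
python3 - <<'E'
from h import *
go(-122,30,72)
E
```

```text
t 6.1 p [441.2 164.4 139.3] x [-0.031  0.999  0.007] y [0.999 0.031 0.029] z [ 0.029  0.007 -1.   ] w 17.2 F [ 0.1 -0.  -2. ]
bed frame -122.42 39.75 Fbed [ 0.09 -0.02 -2.02]
tool shift [-10.2  -1.7  67.2] yaw tool 1.79
```

carry_out(
  moves=[
    [[0, -5, 0, 35, 0.5], [0, -5, -1, 25, 0], [0, 0, 0, 6, 0], [0, 0, 0, 0, 0], [0, 0, 0, 0, 0]],
  ],
)

```text
clock: 6.6
ee_pos: [0.4395, 0.1599, 0.0698]
tcp_rot: [0.007, 0.696, 0.718, 0.012]
wrist_force: [-0.5, -0.0, -1.7]
width: 0.0173
```

Run:
```python
from h import *
go(-114,30,72)
c=imaging.camera("wrist"); cv2.imwrite("pics/e_w.png",c["image"])
d=imaging.camera("scene"); crop(d,190,150,320,250,6,"pics/e_s.png")
```

```text
t 6.6 p [439.5 159.9  69.8] x [-0.032  0.999  0.007] y [0.999 0.032 0.026] z [ 0.026  0.008 -1.   ] w 17.3 F [-0.5 -0.  -1.7]
bed frame -124.23 35.35 Fbed [-0.47 -0.02 -1.74]
tool shift [-5.4 10.2 -2. ] yaw tool 1.82
```

View pics/e_w.png

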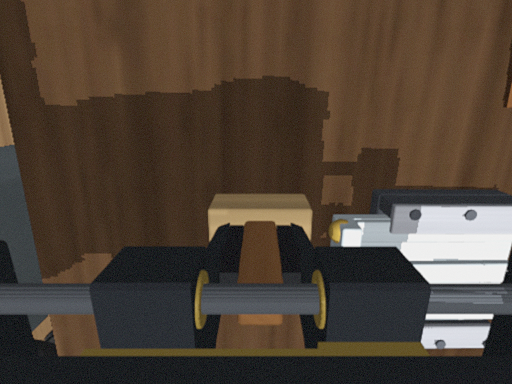

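View pics/e_s.png

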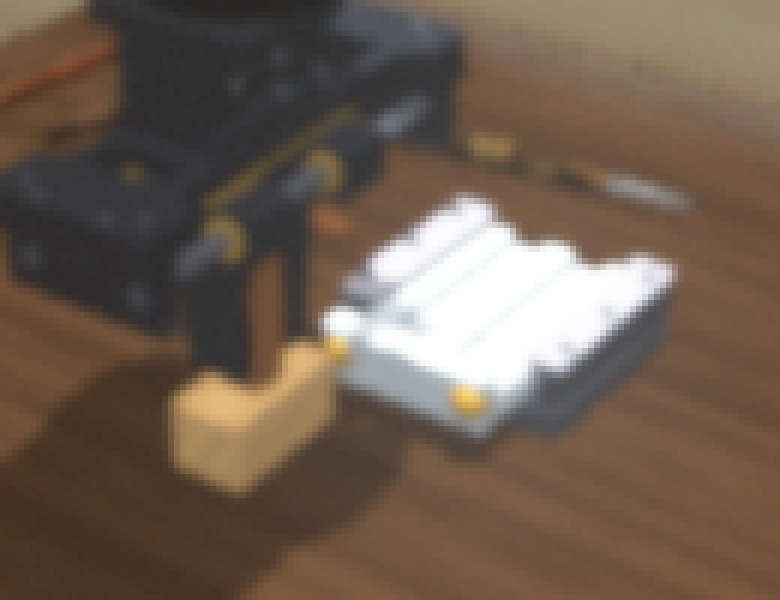

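carry_out(
  moves=[
    [[0, -3, 4, 0, 0.5], [0, -2, 4, 0, 0], [0, 0, 2, 0, 0], [0, 0, 0, 0, 0], [0, 0, 0, 0, 0]],
  ],
)

```text
clock: 7.2
ee_pos: [0.4522, 0.1546, 0.0728]
tcp_rot: [0.009, 0.699, 0.715, 0.014]
wrist_force: [-0.2, 0.2, -2.0]
width: 0.0175
```

Run:
```python
from h import *
go(-112,30,72)
```

```text
t 7.2 p [452.2 154.6  72.8] x [-0.022  1.     0.008] y [0.999 0.022 0.033] z [ 0.032  0.009 -0.999] w 17.5 F [-0.2  0.2 -2. ]
bed frame -111.64 29.79 Fbed [-0.17  0.23 -2.04]
tool shift [ 0.2 -0.4  0.8] yaw tool 1.23
```

carry_out(
  moves=[
    [[0, 0, 0.5, 0, 0], [0, 0, 0.5, 0, 0], [0, 0, 0.5, 0, 0], [0, 0, 0.5, 0, 0], [0, 0, 0, 0, 0]],
  ],
)

```text
clock: 7.7
ee_pos: [0.453, 0.1547, 0.0725]
tcp_rot: [0.007, 0.699, 0.715, 0.013]
wrist_force: [-0.6, 0.2, -0.8]
width: 0.0175
```

Run:
```python
from h import *
go(-112,30,72)
```

```text
t 7.7 p [453.  154.7  72.5] x [-0.022  1.     0.008] y [0.999 0.022 0.029] z [ 0.029  0.008 -1.   ] w 17.5 F [-0.6  0.2 -0.8]
bed frame -110.92 29.86 Fbed [-0.61  0.23 -0.79]
tool shift [ 0.1 -1.1  0.5] yaw tool 1.25
```

carry_out(
  moves=[
    [[0, 0, 0.5, 0, 0], [0, 0, 0.8, 0, 0], [0, 0, 0.8, 0, 0], [0, 0, 0.8, 0, 0], [0, 0, 0.8, 0, 0]],
  ],
)

```text
clock: 8.2
ee_pos: [0.4537, 0.1548, 0.072]
tcp_rot: [0.005, 0.699, 0.715, 0.01]
wrist_force: [-5.2, -0.9, 1.2]
width: 0.018
```

Run:
```python
from h import *
go(-112,30,72)
```

```text
t 8.2 p [453.7 154.8  72. ] x [-0.023  1.     0.007] y [1.    0.022 0.021] z [ 0.021  0.008 -1.   ] w 18.0 F [-5.2 -0.9  1.2]
bed frame -110.21 29.96 Fbed [-5.18 -0.78  1.21]
tool shift [ 0.  -1.8 -0.1] yaw tool 1.28
```

carry_out(
  moves=[
    [[0, 0, 1.1, 0, 0], [0, 0, 1.2, 0, 0], [0, 0, 1.2, 0, 0], [0, 0, 1.2, 0, 0], [0, 0, 1.2, 0, 0]],
  ],
)

```text
clock: 8.7
ee_pos: [0.4546, 0.155, 0.0711]
tcp_rot: [0.0, 0.699, 0.715, 0.005]
wrist_force: [-6.8, -0.4, 2.4]
width: 0.0176
```

Run:
```python
from h import *
go(-112,30,72)
```

```text
t 8.7 p [454.6 155.   71.1] x [-0.023  1.     0.007] y [1.    0.023 0.007] z [ 0.007  0.007 -1.   ] w 17.6 F [-6.8 -0.4  2.4]
bed frame -109.3 30.08 Fbed [-6.8  -0.21  2.42]
tool shift [-0.1 -2.7 -0.9] yaw tool 1.32
```

Add to h.py:
```python
def face():
    s=bot.observe(); r=rot(s["tcp_rot"]).as_matrix(); a=np.radians(1.25); e=np.array([np.cos(a),np.sin(a),0]); n=np.array([-np.sin(a),np.cos(a),0])
    p=s["ee_pos"]*1000-[564.5,127.3,0]; L=(p[2]-26)/-r[2,2]; q=p+L*r[:,2]+30*e
    print("t %.2f face x %.2f y %.2f  tcpz %.1f tilt %.3f %.3f yaw %.2f F %.1f %.1f %.1f"%(s["clock"],q@e,q@n,p[2],r[:,2]@e,r[:,2]@n,np.degrees(np.arctan2(r[1,1],r[0,1])),s["wrist_force"]@e,s["wrist_force"]@n,s["wrist_force"][2]))
```

```text
(no output)
```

carry_out(
  moves=[
    [[0, 0, 1.5, 0, 0], [0, 0, 1.5, 0, 0], [0, 0, 1.5, 0, 0], [0, 0, 1.5, 0, 0], [0, 0, 1.5, 0, 0]],
  ],
)

```text
clock: 9.2
ee_pos: [0.4569, 0.1553, 0.0703]
tcp_rot: [-0.005, 0.699, 0.715, -0.0]
wrist_force: [-5.7, -0.3, 1.6]
width: 0.0178
```

Run:
```python
from h import *
face()
```

```text
t 9.20 face x -77.30 y 30.67  tcpz 70.3 tilt -0.007 0.006 yaw 1.37 F -5.7 -0.2 1.6
```

carry_out(
  moves=[
    [[0, 0, -10, -1, 0], [0, -30, 0, 0, 0], [0, -31, 0, 0, 0], [0, 0, 4, 0, 0], [0, 0, 0, 0, 0]],
  ],
)

```text
clock: 9.7
ee_pos: [0.4532, 0.093, 0.0717]
tcp_rot: [-0.002, 0.698, 0.716, 0.003]
wrist_force: [-0.6, -0.2, -1.4]
width: 0.0171
```

Run:
```python
from h import *
face()
c=imaging.camera("wrist"); cv2.imwrite("pics/f_w.png",c["image"])
```

```text
t 9.70 face x -81.95 y -31.62  tcpz 71.7 tilt 0.001 0.006 yaw 1.44 F -0.6 -0.2 -1.4
```

View pics/f_w.png

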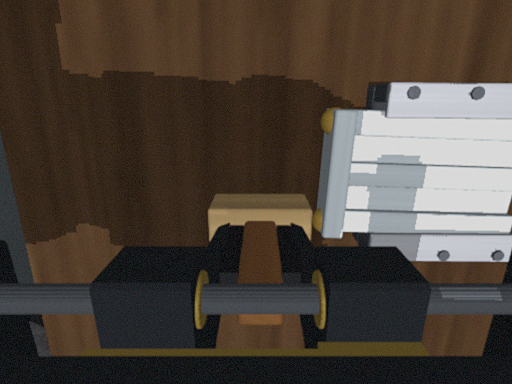

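Run:
```python
from h import *
c=imaging.camera("wrist"); crop(c,310,80,460,270,4,"pics/f2.png")
```

```text
(no output)
```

View pics/f2.png

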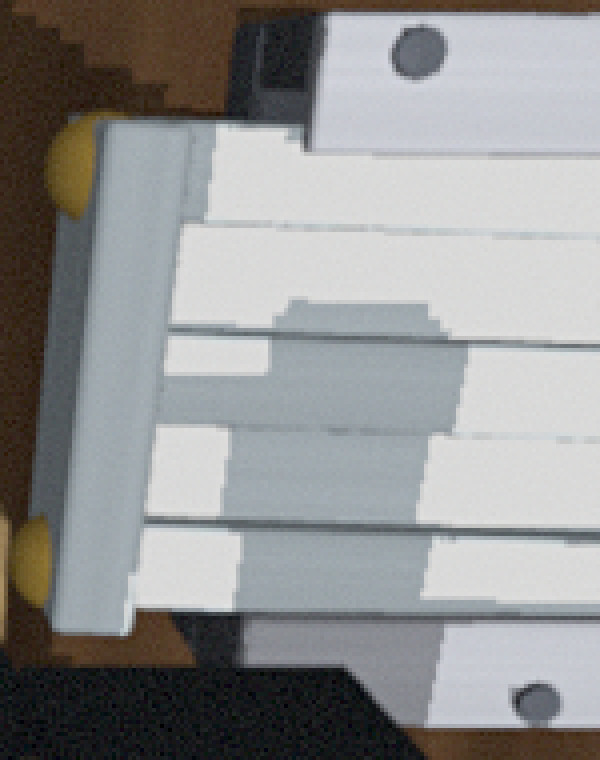

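```bash
cat >> h.py <<'E'
def bars(c,x0,y0,s,near,rails=()):
    a=np.radians(1.25); e=np.array([np.cos(a),np.sin(a),0]); n=np.array([-np.sin(a),np.cos(a),0]); C=np.array([564.5,127.3,0])
    f=lambda u,v:(lambda p:np.array([p@e,p@n]))(plane(c,x0+u/s-.5,y0+v/s-.5,.038)*1000-C)
    p,q=f(*near[0]),f(*near[1]); d=p-q; k=d[0]/d[1]; m=(p+q)/2; x0_=m[0]-k*m[1]
    print("bar near L,R",p.round(1),q.round(1),"skew mm over 60:",round(k*60,2),"x at y=+30/-30:",round(x0_+30*k,2),round(x0_-30*k,2))
    for r in rails: print(" rail",f(*r).round(1))
E
python3 - <<'E'
from h import *
c=imaging.camera("wrist")
bars(c,310,80,4,[(104,121),(51,632)],[(324,13),(310,150),(244,617)])
bars(c,310,80,4,[(190,126),(129,634)])
face()
E
```

```text
bar near L,R [-73.1  38.2] [-75.2 -35.3] skew mm over 60: 1.74 x at y=+30/-30: -73.32 -75.06
 rail [-46.1  51.6]
 rail [-45.7  34.6]
 rail [-46.9 -32.7]
bar near L,R [-61.8  37.6] [-63.6 -35.5] skew mm over 60: 1.49 x at y=+30/-30: -61.99 -63.48
t 9.85 face x -82.69 y -30.82  tcpz 71.5 tilt -0.000 0.006 yaw 1.55 F -0.5 -0.1 -0.9
```

carry_out(
  moves=[
    [[0, 0, 1.5, 0, 0.3], [0, 0, 1.5, 0, 0], [0, 0, 1.5, 0, 0], [0, 0, 1.5, 0, 0], [0, 0, 1.5, 0, 0]],
  ],
)

```text
clock: 10.35
ee_pos: [0.4563, 0.0957, 0.0708]
tcp_rot: [-0.006, 0.698, 0.716, -0.002]
wrist_force: [-5.9, -1.7, 1.7]
width: 0.0177
```

Run:
```python
from h import *
face()
```

```text
t 10.35 face x -79.28 y -28.95  tcpz 70.8 tilt -0.010 0.006 yaw 1.45 F -5.9 -1.6 1.7
```

carry_out(
  moves=[
    [[0, 0, 1.6, 0, 0], [0, 0, 1.6, 0, 0], [0, 0, 1.6, 0, 0], [0, 0, 1.6, 0, 0], [0, 0, 1.6, 0, 0]],
  ],
)

```text
clock: 10.85
ee_pos: [0.4572, 0.0966, 0.0692]
tcp_rot: [-0.012, 0.697, 0.717, -0.009]
wrist_force: [-6.6, -1.9, 2.4]
width: 0.0175
```

Run:
```python
from h import *
face()
```

```text
t 10.85 face x -79.27 y -28.12  tcpz 69.2 tilt -0.030 0.005 yaw 1.61 F -6.6 -1.8 2.4
```

carry_out(
  moves=[
    [[0, 0, 2.1, -0.5, 0], [0, 0, 2.1, -0.5, 0], [0, 0, 2.1, -0.5, 0], [0, 0, 2.1, 0, 0], [0, 0, 2.1, 0, 0]],
  ],
)

```text
clock: 11.35
ee_pos: [0.4588, 0.0972, 0.0686]
tcp_rot: [-0.021, 0.696, 0.718, -0.019]
wrist_force: [-6.9, -2.6, 2.8]
width: 0.0178
```

Run:
```python
from h import *
face()
```

```text
t 11.35 face x -78.72 y -27.61  tcpz 68.6 tilt -0.055 0.003 yaw 1.77 F -6.9 -2.5 2.8
```

Run:
```python
from h import *
c=imaging.camera("wrist"); crop(c,200,80,400,270,4,"pics/g2.png")
d=imaging.camera("scene"); crop(d,190,150,320,250,6,"pics/g_s.png")
```

```text
(no output)
```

View pics/g2.png

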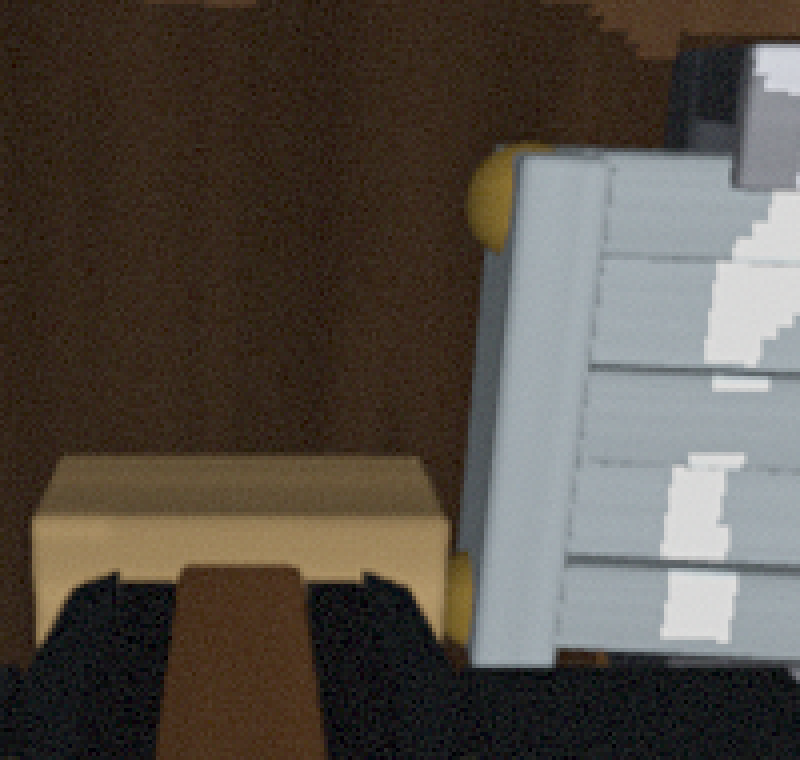

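View pics/g_s.png

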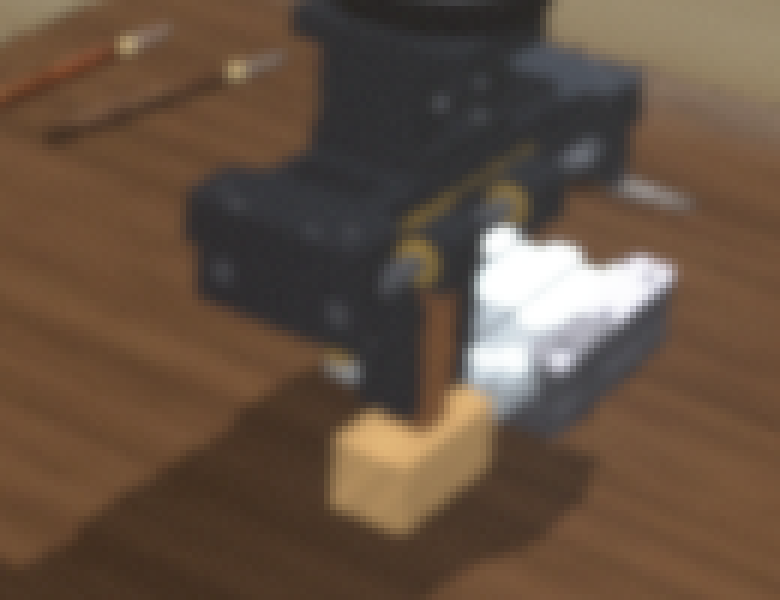

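Run:
```python
from h import *
c=imaging.camera("wrist")
bars(c,200,80,4,[(521,154),(470,664)],[(747,43),(734,187)])
bars(c,200,80,4,[(609,157),(555,666)])
face()
```

```text
bar near L,R [-72.7  37.9] [-74.4 -34.3] skew mm over 60: 1.47 x at y=+30/-30: -72.86 -74.34
 rail [-46.3  51.6]
 rail [-45.6  34.2]
bar near L,R [-61.6  37.7] [-62.3 -34.2] skew mm over 60: 0.56 x at y=+30/-30: -61.68 -62.23
t 11.50 face x -78.66 y -27.58  tcpz 68.5 tilt -0.055 0.003 yaw 1.77 F -7.1 -1.2 0.7
```

carry_out(
  moves=[
    [[0, 0, 2.7, -1, 0], [0, 0, 2.7, -1, 0], [0, 0, 2.7, -1, 0], [0, 0, 0, 0, 0], [0, 0, 0, 0, 0]],
  ],
)

```text
clock: 12.0
ee_pos: [0.4601, 0.0976, 0.0688]
tcp_rot: [-0.027, 0.695, 0.718, -0.026]
wrist_force: [0.4, 0.2, -1.2]
width: 0.0179
```

Run:
```python
from h import *
face()
```

```text
t 12.00 face x -78.21 y -27.34  tcpz 68.8 tilt -0.075 0.002 yaw 1.89 F 0.4 0.2 -1.2
```

carry_out(
  moves=[
    [[0, -2.5, -6, 0, -0.5], [0, 0, 0, 5, 0], [0, 0, 0, 3, 0], [0, 0, 0, 3, 0], [0, 0, 0, 3, 0]],
  ],
)

```text
clock: 12.5
ee_pos: [0.4538, 0.095, 0.0622]
tcp_rot: [-0.024, 0.691, 0.722, -0.024]
wrist_force: [-12.9, -1.0, 46.8]
width: 0.0174
```

Run:
```python
from h import *
face()
```

```text
t 12.50 face x -83.86 y -29.83  tcpz 62.2 tilt -0.067 0.001 yaw 2.51 F -13.0 -0.7 46.8
```

carry_out(
  moves=[
    [[0, 0, 0, 1.3, 0.5], [0, 0, 0, 1.3, 0.5], [0, 0, 0, 1.3, 0], [0, 0, 0, 1.3, 0], [0, 0, 0, 1.3, 0]],
  ],
)

```text
clock: 13.0
ee_pos: [0.4534, 0.0954, 0.0622]
tcp_rot: [-0.021, 0.697, 0.716, -0.021]
wrist_force: [-6.3, -0.7, 21.4]
width: 0.0179
```

Run:
```python
from h import *
face()
```

```text
t 13.00 face x -83.97 y -29.48  tcpz 62.2 tilt -0.060 -0.000 yaw 1.56 F -6.3 -0.5 21.4
```

carry_out(
  moves=[
    [[0, 0, -2.5, 1, 0], [0, 0, -2.5, 1, 0], [0, 0, -2.5, 1, 0], [0, 0, -2.5, 1, 0], [0, 0, -2.5, 1, 0]],
  ],
)

```text
clock: 13.5
ee_pos: [0.4493, 0.095, 0.0616]
tcp_rot: [-0.011, 0.698, 0.716, -0.012]
wrist_force: [4.2, 1.6, 7.7]
width: 0.0172
```

Run:
```python
from h import *
face()
```

```text
t 13.50 face x -87.04 y -29.77  tcpz 61.6 tilt -0.033 -0.000 yaw 1.48 F 4.2 1.5 7.7
```

carry_out(
  moves=[
    [[0, 0, -2.5, 1.2, 0], [0, 0, -2.5, 1.2, 0], [0, 0, -2.5, 1.2, 0], [0, 0, -2.5, 1.2, 0], [0, 0, -2.5, 1.2, 0]],
  ],
)

```text
clock: 14.0
ee_pos: [0.4474, 0.0949, 0.0608]
tcp_rot: [0.0, 0.699, 0.716, 0.0]
wrist_force: [3.6, 1.0, 14.6]
width: 0.0178
```

Run:
```python
from h import *
face()
```

```text
t 14.00 face x -87.78 y -29.84  tcpz 60.8 tilt 0.000 0.000 yaw 1.38 F 3.6 1.0 14.6
```

carry_out(
  moves=[
    [[0, 0, 0, -4, 0], [0, 0, 3, 0, 0], [0, 0, 2, 0, 0], [0, 0, 1, 0, 0], [0, 0, 0, 0, 0]],
  ],
)

```text
clock: 14.5
ee_pos: [0.4524, 0.0951, 0.0636]
tcp_rot: [-0.002, 0.699, 0.716, -0.001]
wrist_force: [0.1, -0.1, -1.4]
width: 0.0173
```

Run:
```python
from h import *
face()
```

```text
t 14.50 face x -82.90 y -29.76  tcpz 63.6 tilt -0.004 0.000 yaw 1.38 F 0.1 -0.1 -1.4
```

carry_out(
  moves=[
    [[0, 0, 2, -0.5, 0], [0, 0, 2, 0, 0], [0, 0, 2, 0, 0], [0, 0, 2.5, 0, 0], [0, 0, 3, 0, 0]],
  ],
)

```text
clock: 15.0
ee_pos: [0.46, 0.0953, 0.0629]
tcp_rot: [-0.006, 0.698, 0.716, -0.006]
wrist_force: [-8.9, -2.0, 3.5]
width: 0.0177
```

Run:
```python
from h import *
face()
```

```text
t 15.00 face x -75.78 y -29.67  tcpz 62.9 tilt -0.017 0.000 yaw 1.42 F -9.0 -1.8 3.5
```

carry_out(
  moves=[
    [[0, 0, -4, 2, 0], [0, 0, -4, 1.5, 0], [0, 0, -4, 1.5, 0], [0, 25, 0, -4, 0], [0, 35, 0, 0, 0]],
  ],
)

```text
clock: 15.5
ee_pos: [0.4549, 0.1537, 0.0657]
tcp_rot: [0.003, 0.701, 0.713, 0.003]
wrist_force: [-0.6, -0.8, -1.9]
width: 0.0179
```

Run:
```python
from h import *
face()
```

```text
t 15.50 face x -78.75 y 28.80  tcpz 65.7 tilt 0.007 -0.000 yaw 1.03 F -0.6 -0.8 -1.9
```

carry_out(
  moves=[
    [[0, 1, 1.5, 0, -0.3], [0, 0, 2.5, 0, 0], [0, 0, 3, 0, 0], [0, 0, 3, 0, 0], [0, 0, 3, 0, 0]],
  ],
)

```text
clock: 16.0
ee_pos: [0.4603, 0.157, 0.064]
tcp_rot: [-0.003, 0.697, 0.717, -0.003]
wrist_force: [-7.4, 1.5, 2.8]
width: 0.018
```

Run:
```python
from h import *
face()
```

```text
t 16.00 face x -73.88 y 31.99  tcpz 64.0 tilt -0.010 0.000 yaw 1.65 F -7.4 1.7 2.8
```

carry_out(
  moves=[
    [[0, 0, -4, 2, 0], [0, 0, -4, 2, 0.3], [0, 0, -4, 1.5, 0], [0, -29, 0, -4, 0], [0, -34, 0, 0, 0]],
  ],
)

```text
clock: 16.5
ee_pos: [0.4555, 0.0931, 0.0655]
tcp_rot: [0.004, 0.698, 0.716, 0.005]
wrist_force: [0.2, -0.4, -1.4]
width: 0.0176
```

Run:
```python
from h import *
face()
```

```text
t 16.50 face x -79.27 y -31.77  tcpz 65.5 tilt 0.012 0.002 yaw 1.48 F 0.2 -0.4 -1.4
```

carry_out(
  moves=[
    [[0, 1.5, 2, 0, 0.3], [0, 0, 2, 0, 0], [0, 0, 3, 0, 0], [0, 0, 3, 0, 0], [0, 0, 3, 0, 0]],
  ],
)

```text
clock: 17.0
ee_pos: [0.4618, 0.0925, 0.0638]
tcp_rot: [-0.002, 0.701, 0.713, -0.002]
wrist_force: [-6.7, -3.1, 2.0]
width: 0.0175
```

Run:
```python
from h import *
face()
c=imaging.camera("wrist"); crop(c,200,80,400,270,4,"pics/h2.png")
```

```text
t 17.00 face x -73.62 y -32.59  tcpz 63.8 tilt -0.004 0.000 yaw 0.99 F -6.7 -2.9 2.0
```

View pics/h2.png

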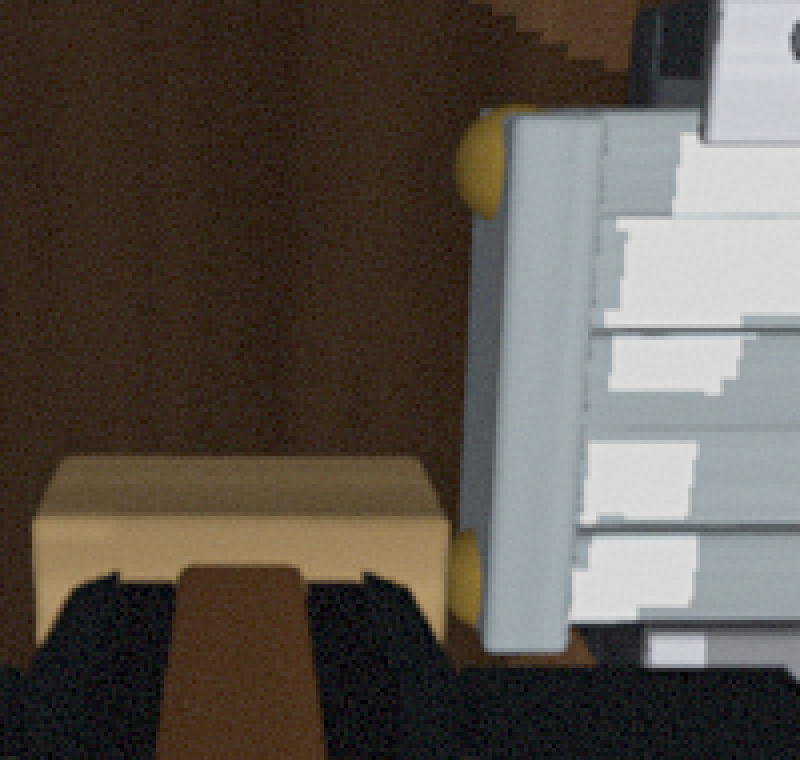

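Run:
```python
from h import *
c=imaging.camera("wrist")
bars(c,200,80,4,[(511,117),(482,651)],[(720,0),(706,140),(645,628)])
bars(c,200,80,4,[(604,120),(569,653)])
face()
```

```text
bar near L,R [-69.5  37.3] [-69.  -35.9] skew mm over 60: -0.37 x at y=+30/-30: -69.45 -69.07
 rail [-45.3  50.7]
 rail [-45.2  34.4]
 rail [-46.3 -32.4]
bar near L,R [-58.   36.8] [-56.7 -36.2] skew mm over 60: -1.05 x at y=+30/-30: -57.88 -56.83
t 17.10 face x -73.46 y -32.45  tcpz 63.6 tilt -0.004 0.000 yaw 1.00 F -6.4 -2.1 -1.6
```

carry_out(
  moves=[
    [[0, 0.5, 3, 0, 0], [0, 0.5, 3, 0, 0], [0, 0, -5, 2, 0], [0, 0, -4, 1.5, 0], [0, 0, -4, 1.5, 0]],
  ],
)

```text
clock: 17.6
ee_pos: [0.4588, 0.0952, 0.0611]
tcp_rot: [0.005, 0.699, 0.715, 0.003]
wrist_force: [6.2, -2.0, 14.4]
width: 0.0174
```

Run:
```python
from h import *
face()
```

```text
t 17.60 face x -75.94 y -29.93  tcpz 61.1 tilt 0.011 -0.003 yaw 1.23 F 6.1 -2.1 14.4
```

carry_out(
  moves=[
    [[0, 0, -1, -4, 0], [0, 30, -1, 0, 0], [0, 30, 0, 0, 0], [0, 0, 0, 0, 0], [0, 0, 1, 0, 0]],
  ],
)

```text
clock: 18.1
ee_pos: [0.4561, 0.1585, 0.0654]
tcp_rot: [0.006, 0.699, 0.715, 0.004]
wrist_force: [-0.3, -0.1, -1.3]
width: 0.0173
```

Run:
```python
from h import *
face()
```

```text
t 18.10 face x -77.09 y 33.49  tcpz 65.4 tilt 0.014 -0.003 yaw 1.30 F -0.3 -0.1 -1.3
```

carry_out(
  moves=[
    [[0, -3, 2, 0, 0], [0, 0, 2.5, 0, 0], [0, 0, 3, 0, 0], [0, 0, 3, 0, 0], [0, 0, 3, 0, 0]],
  ],
)

```text
clock: 18.6
ee_pos: [0.4638, 0.1538, 0.064]
tcp_rot: [-0.001, 0.7, 0.714, -0.002]
wrist_force: [-5.5, 3.1, 2.6]
width: 0.0178
```

Run:
```python
from h import *
face()
```

```text
t 18.60 face x -70.22 y 28.58  tcpz 64.0 tilt -0.004 -0.002 yaw 1.14 F -5.5 3.2 2.6
```

carry_out(
  moves=[
    [[0, 0, -5, 2, 0], [0, 0, -4, 1.5, 0], [0, 0, -3, 1.5, 0], [0, -25, 0, -4, 0], [0, -34, 0, 0, 0]],
  ],
)

```text
clock: 19.1
ee_pos: [0.4575, 0.0938, 0.0657]
tcp_rot: [0.005, 0.7, 0.714, 0.005]
wrist_force: [0.1, -0.3, -1.2]
width: 0.0178
```

Run:
```python
from h import *
face()
```

```text
t 19.10 face x -77.22 y -31.19  tcpz 65.7 tilt 0.013 -0.000 yaw 1.16 F 0.1 -0.3 -1.2
```

carry_out(
  moves=[
    [[0, 1, 3, 0, 0], [0, 0, 2, 0, 0], [0, 0, 3, 0, 0], [0, 0, 3, 0, 0], [0, 0, 3, 0, 0]],
  ],
)

```text
clock: 19.6
ee_pos: [0.4656, 0.0927, 0.0644]
tcp_rot: [-0.0, 0.701, 0.713, -0.002]
wrist_force: [-6.5, -3.5, 1.8]
width: 0.0176
```

Run:
```python
from h import *
face()
c=imaging.camera("wrist"); crop(c,200,80,400,270,4,"pics/i2.png")
```

```text
t 19.60 face x -69.72 y -32.52  tcpz 64.4 tilt -0.003 -0.002 yaw 0.98 F -6.5 -3.4 1.8
```

View pics/i2.png

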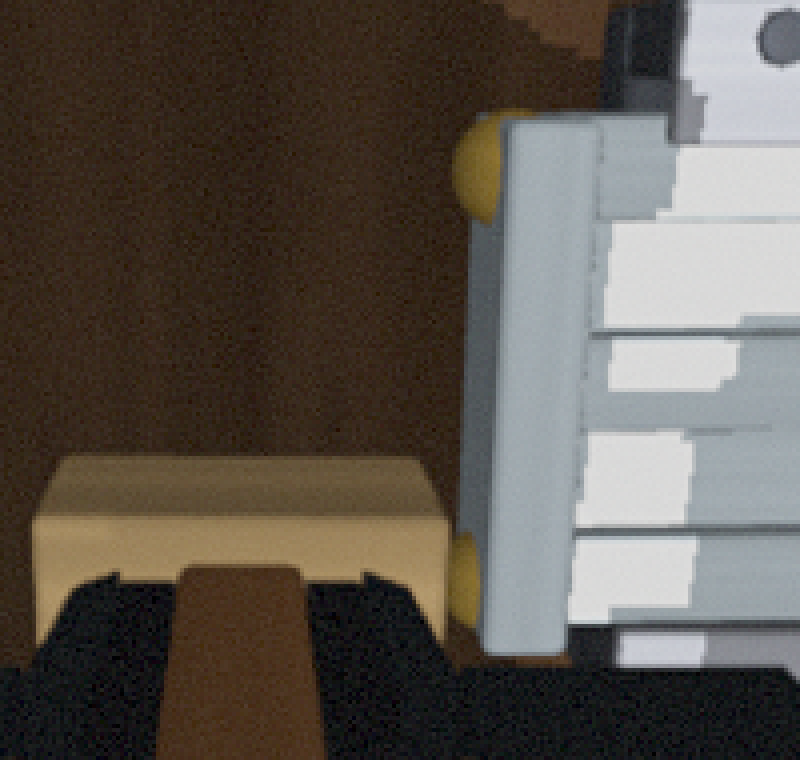

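carry_out(
  moves=[
    [[0, 1, 3, 0, 0], [0, 1, 3, 0, 0], [0, 0, -5, 2, 0], [0, 0, -4, 1.5, 0], [0, 0, -4, 1.5, 0]],
  ],
)

```text
clock: 20.15
ee_pos: [0.4614, 0.0964, 0.061]
tcp_rot: [0.004, 0.7, 0.715, 0.001]
wrist_force: [6.5, -1.5, 11.7]
width: 0.0178
```

carry_out(
  moves=[
    [[0, 0, -1, -4, 0], [0, 29, -1, 0, 0], [0, 29, 0, 0, 0], [0, 0, 0, 0, 0], [0, 0, 0, 0, 0]],
  ],
)

```text
clock: 20.65
ee_pos: [0.4574, 0.1575, 0.0654]
tcp_rot: [0.005, 0.699, 0.715, 0.002]
wrist_force: [0.7, 0.1, -1.0]
width: 0.0175
```

Run:
```python
from h import *
face()
```

```text
t 20.65 face x -76.03 y 32.40  tcpz 65.4 tilt 0.010 -0.004 yaw 1.29 F 0.7 0.1 -1.0
```

carry_out(
  moves=[
    [[0, -2, 3, 0, 0], [0, 0, 2, 0, 0], [0, 0, 2, 0, 0], [0, 0, 3, 0, 0], [0, 0, 3, 0, 0]],
  ],
)

```text
clock: 21.15
ee_pos: [0.4662, 0.154, 0.0644]
tcp_rot: [-0.0, 0.7, 0.714, -0.003]
wrist_force: [-6.3, 1.1, 2.8]
width: 0.0175
```

Run:
```python
from h import *
face()
```

```text
t 21.15 face x -67.82 y 28.72  tcpz 64.4 tilt -0.004 -0.004 yaw 1.14 F -6.3 1.2 2.8
```

Left about level with right now; one more push, then back off and go right.

carry_out(
  moves=[
    [[0, 0, 3, 0, 0], [0, 0, 3, 0, 0], [0, 0, -5, 2, 0], [0, 0, -4, 1.5, 0], [0, 0, -4, 1.5, 0]],
  ],
)

```text
clock: 21.65
ee_pos: [0.4607, 0.1525, 0.0609]
tcp_rot: [0.001, 0.702, 0.713, -0.001]
wrist_force: [6.8, 0.7, 12.0]
width: 0.0176
```

carry_out(
  moves=[
    [[0, 0, -1, -4, 0], [0, -29, -1, 0, 0], [0, -29, 0, 0, 0], [0, 0, 0, 0, 0], [0, 0, 0, 0, 0]],
  ],
)

```text
clock: 22.15
ee_pos: [0.4596, 0.0921, 0.0658]
tcp_rot: [0.001, 0.702, 0.712, -0.0]
wrist_force: [-0.4, 0.2, -0.5]
width: 0.0179
```

Run:
```python
from h import *
face()
c=imaging.camera("wrist"); crop(c,300,60,450,250,4,"pics/j2.png")
```

```text
t 22.15 face x -75.60 y -32.95  tcpz 65.8 tilt 0.002 -0.002 yaw 0.86 F -0.4 0.2 -0.5
```

View pics/j2.png

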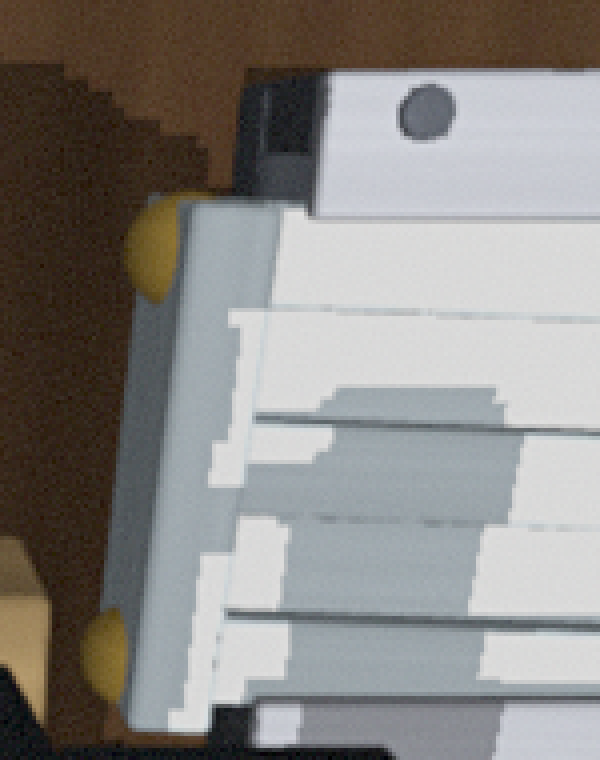

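Run:
```python
from h import *
c=imaging.camera("wrist")
bars(c,300,60,4,[(188,202),(131,728)],[(327,71),(315,213),(255,703)])
face()
```

```text
bar near L,R [-61.4  36.2] [-63.7 -37. ] skew mm over 60: 1.89 x at y=+30/-30: -61.57 -63.47
 rail [-45.7  51.5]
 rail [-45.3  34.7]
 rail [-46.2 -33.2]
t 22.25 face x -75.53 y -32.40  tcpz 65.8 tilt 0.002 -0.002 yaw 0.94 F -0.7 -0.3 -0.7
```

carry_out(
  moves=[
    [[0, 2, 4, 0, 0], [0, 0, 2.5, 0, 0], [0, 0, 2, 0, 0], [0, 0, 3, 0, 0], [0, 0, 3, 0, 0]],
  ],
)

```text
clock: 22.75
ee_pos: [0.4695, 0.0972, 0.0646]
tcp_rot: [-0.003, 0.7, 0.714, -0.006]
wrist_force: [-7.6, -2.0, 2.0]
width: 0.0174
```

Run:
```python
from h import *
face()
```

```text
t 22.75 face x -66.18 y -28.15  tcpz 64.6 tilt -0.013 -0.003 yaw 1.20 F -7.7 -1.8 2.0
```

One more mm, then back off with the tilt-relieving drag and clear to the robot side.

carry_out(
  moves=[
    [[0, 0, 3, 0, 0], [0, 0, -5, 0, 0], [0, 0, -10, 0, 0], [0, 0, -5, 0, 0], [0, 0, 0, 0, 0]],
  ],
)

```text
clock: 23.25
ee_pos: [0.4492, 0.0979, 0.0644]
tcp_rot: [-0.005, 0.699, 0.715, -0.007]
wrist_force: [-0.2, 0.1, -0.9]
width: 0.0179
```

Run:
```python
from h import *
face()
c=imaging.camera("wrist"); crop(c,300,60,480,250,4,"pics/k2.png")
```

```text
t 23.25 face x -86.56 y -26.98  tcpz 64.4 tilt -0.017 -0.003 yaw 1.34 F -0.2 0.1 -0.9
```

View pics/k2.png

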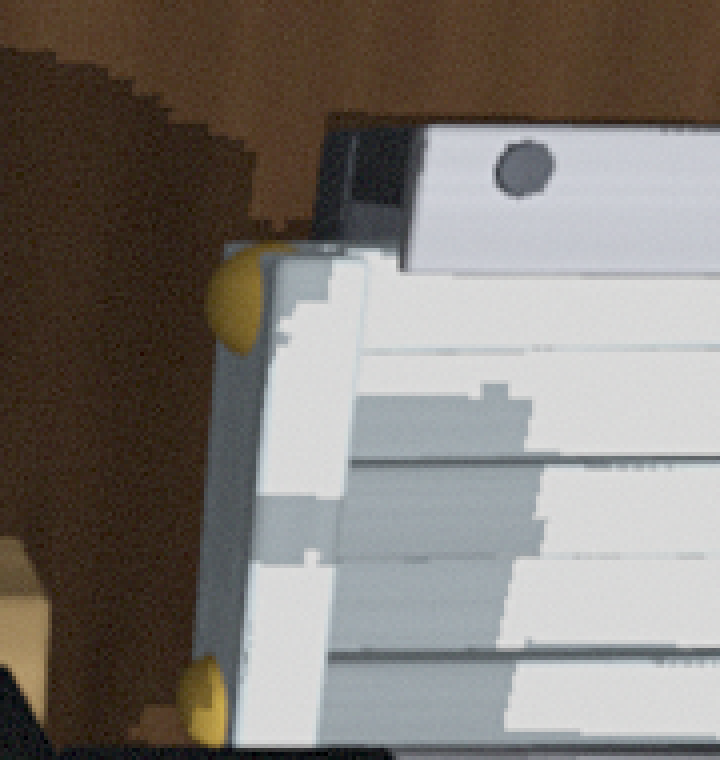

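Run:
```python
from h import *
c=imaging.camera("wrist")
bars(c,300,60,4,[(273,260),(234,740)],[(423,126),(406,268)])
bars(c,300,60,4,[(366,260),(317,740)])
face()
```

```text
bar near L,R [-61.8  35.4] [-60.  -31.5] skew mm over 60: -1.61 x at y=+30/-30: -61.66 -60.06
 rail [-45.5  51.4]
 rail [-45.2  34.5]
bar near L,R [-50.3  35.4] [-48.3 -31.4] skew mm over 60: -1.73 x at y=+30/-30: -50.1 -48.37
t 23.35 face x -85.79 y -27.11  tcpz 64.4 tilt -0.017 -0.004 yaw 1.32 F 0.3 0.0 -1.1
```

carry_out(
  moves=[
    [[0, 0, -20, 0, 0], [0, 0, -18, 0, 0], [0, 0, -4, 2, 0], [0, 0, -3, 2, 0], [0, 0, -3, 1, 0]],
  ],
)

```text
clock: 23.85
ee_pos: [0.4052, 0.0964, 0.0609]
tcp_rot: [-0.001, 0.699, 0.715, -0.004]
wrist_force: [4.9, 1.6, 8.1]
width: 0.0176
```

Run:
```python
from h import *
face(); st()
```

```text
t 23.85 face x -130.15 y -27.51  tcpz 60.9 tilt -0.007 -0.004 yaw 1.28 F 4.9 1.5 8.1
t 23.85 p [405.2  96.4  60.9] x [-0.022  1.    -0.004] y [ 1.     0.022 -0.007] z [-0.007 -0.004 -1.   ] w 17.6 F [4.9 1.6 8.1]
```

Nearly flat; relax for a couple of rows, then open.

carry_out(
  moves=[
    [[0, 0, -2, 0.5, 0], [0, 0, -1, 0.5, 0], [0, 0, 0, 0.3, 0], [30, 0, 0, 0, 0], [30, 0, 0, 0, 0]],
  ],
)

```text
clock: 24.35
ee_pos: [0.4056, 0.0964, 0.0608]
tcp_rot: [0.001, 0.699, 0.715, -0.002]
wrist_force: [0.9, -0.6, -0.3]
width: 0.026
```

carry_out(
  moves=[
    [[100, 0, 0, 0, 0], [100, 0, 0, 0, 0], [100, 0, 0, 0, 0], [100, 0, 0, 0, 0], [100, 0, 0, 0, 0]],
  ],
)

```text
clock: 24.85
ee_pos: [0.406, 0.0963, 0.0604]
tcp_rot: [0.001, 0.699, 0.715, -0.002]
wrist_force: [0.8, -0.2, 0.5]
width: 0.0643
```

Run:
```python
from h import *
st()
d=imaging.camera("scene"); crop(d,190,150,320,250,6,"pics/l_s.png")
```

```text
t 24.85 p [406.   96.3  60.4] x [-0.022  1.    -0.004] y [ 1.     0.022 -0.002] z [-0.002 -0.004 -1.   ] w 64.3 F [ 0.8 -0.2  0.5]
```

View pics/l_s.png

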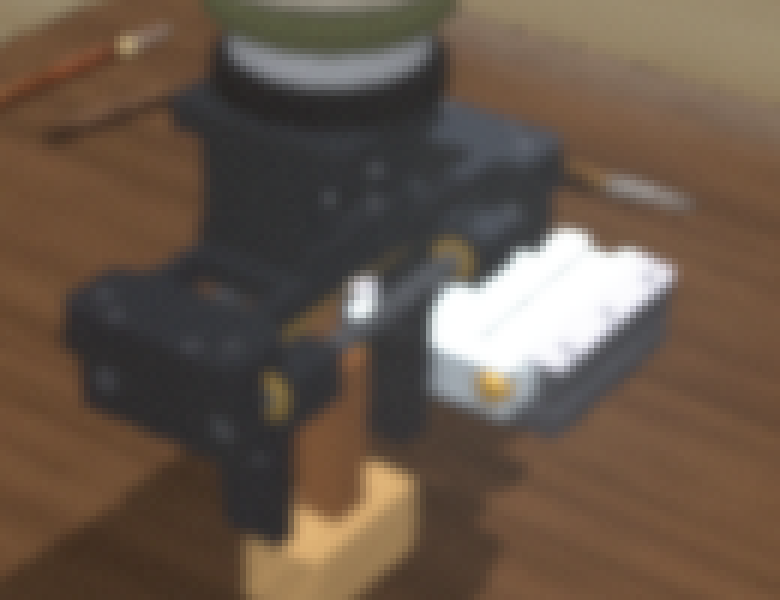

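carry_out(
  moves=[
    [[100, 0, 0, 0, 0], [100, 0, 0, -10, 0], [100, 0, 0, -30, 0], [100, 0, 0, -40, 0], [100, 0, 0, -45, 0]],
  ],
)

```text
clock: 25.4
ee_pos: [0.404, 0.0967, 0.185]
tcp_rot: [-0.004, 0.699, 0.715, -0.006]
wrist_force: [0.6, -0.7, 0.4]
width: 0.088
```

carry_out(
  moves=[
    [[100, 0, -20, -30, 0], [100, -30, -20, 0, 0], [100, -40, 0, 0, 0], [100, -25, 0, 0, 0], [100, 0, 0, 0, 0]],
  ],
)

```text
clock: 25.9
ee_pos: [0.3666, -0.0011, 0.2233]
tcp_rot: [0.002, 0.698, 0.716, -0.002]
wrist_force: [0.1, -0.2, 0.2]
width: 0.0881
```

Run:
```python
from h import *
st()
c=imaging.camera("wrist"); cv2.imwrite("pics/m_w.png",c["image"])
d=imaging.camera("scene"); cv2.imwrite("pics/m_s.png",d["image"])
```

```text
t 25.9 p [366.6  -1.1 223.3] x [-0.025  1.    -0.005] y [ 1.     0.025 -0.   ] z [-0.    -0.005 -1.   ] w 88.1 F [ 0.1 -0.2  0.2]
```

View pics/m_w.png

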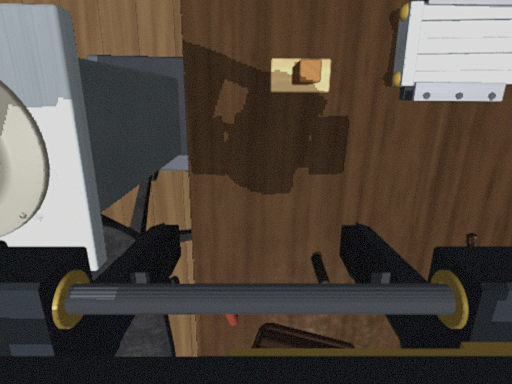

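View pics/m_s.png

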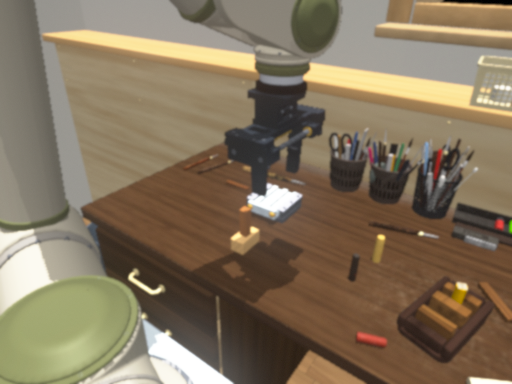

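carry_out(
  moves=[
    [[100, 12, 45, 0, 0], [100, 12, 45, 0, 0], [100, 12, 45, 0, 0], [100, 8, 40, 0, 0], [100, 0, 0, 0, 0]],
  ],
)

```text
clock: 26.5
ee_pos: [0.5445, 0.0582, 0.2206]
tcp_rot: [-0.0, 0.696, 0.718, -0.003]
wrist_force: [0.3, 0.2, -0.3]
width: 0.0881
```

Run:
```python
from h import *
st()
c=imaging.camera("wrist"); crop(c,190,28,350,158,5,"pics/n2.png")
```

```text
t 26.5 p [544.5  58.2 220.6] x [-0.03   1.    -0.003] y [ 1.     0.03  -0.004] z [-0.004 -0.003 -1.   ] w 88.1 F [ 0.3  0.2 -0.3]
```

View pics/n2.png

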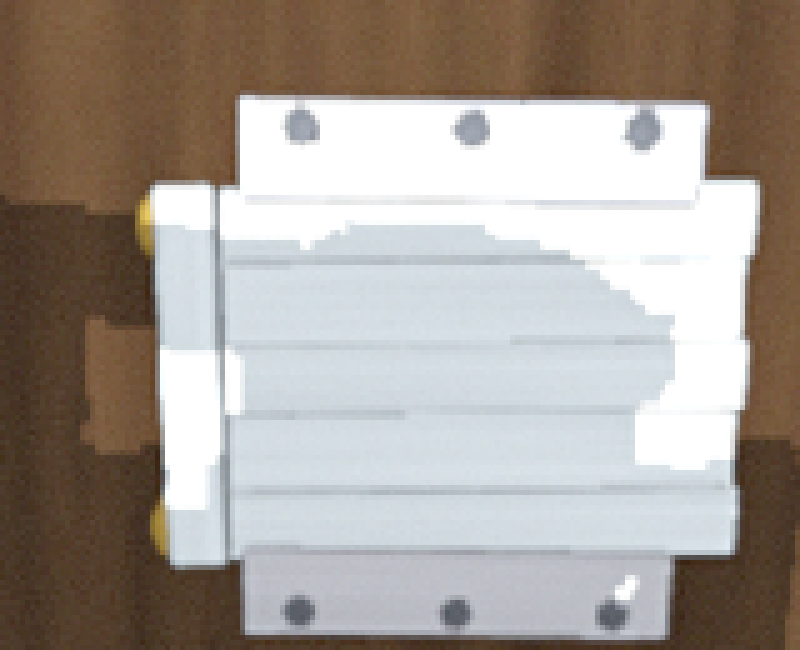

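Run:
```python
from h import *
c=imaging.camera("wrist")
a=np.radians(1.25); e=np.array([np.cos(a),np.sin(a),0]); n=np.array([-np.sin(a),np.cos(a),0]); C=np.array([564.5,127.3,0])
f=lambda u,v,z:(lambda p:np.array([p@e,p@n]).round(1))(plane(c,190+u/5-.5,28+v/5-.5,z)*1000-C)
print("bed front L,R",f(708,103,.038),f(668,636,.038),"near",f(237,97,.038),f(244,636,.038))
print("insert front L,R (z28)",f(759,183,.028),f(755,250,.028),f(736,500,.028),f(733,552,.028))
print("bar near",f(152,188,.038),f(170,562,.038))
```

```text
bed front L,R [42.7 51. ] [ 42.5 -51.9] near [-47.1  51.3] [-47.1 -52.8]
insert front L,R (z28) [56.2 37.9] [56.5 25.4] [ 56.9 -24.5] [ 57.2 -35.5]
bar near [-63.8  35.1] [-62.3 -37.3]
```

Run:
```python
from h import *
d=imaging.camera("top"); crop(d,130,130,290,260,5,"pics/o.png")
print(bot.hand_in())
```

```text
the job is handed in; nothing more can be done
None
```

View pics/o.png

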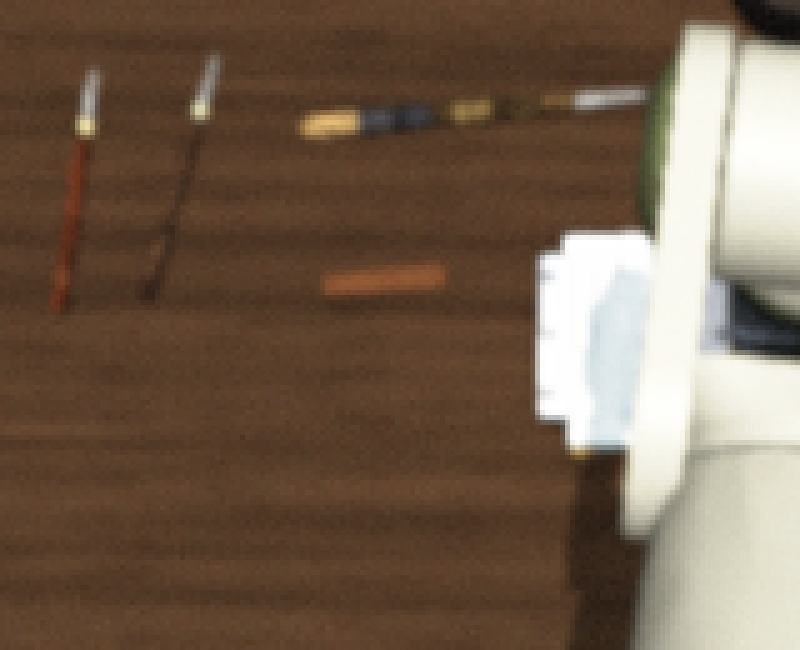

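I took the mallet by its handle and walked the insert forward with alternate left and right presses on the brass buttons. I then stood the mallet on its head on the desk, clear of the insert, and handed the job in at about 26.6 s.

**Insert:** the last wrist picture puts the front corners about 13.6 mm (left) and 14.5 mm (right) out of the bed. The bar at the near end gave about 13.7 and 15.4 mm by an earlier picture, so all readings lie within 11 to 20 mm. Raw bed positions in that last picture came out about 2 mm short, so I took the distances relative to the bed's own edges.

**Forces:** the wrist readings while pushing were mostly 5 to 9 N along the slide, with up to about 3.5 N sideways. They are read only at the end of each call, so I did not see peaks in between.

**Mallet:** one early push mostly tilted the tool (0.075 rad). I corrected this by pressing and dragging the mallet on the bare desk, which briefly read 47 N at the wrist, in a place away from the insert. The final pictures show it standing upright and clear of the insert. I judged that by eye and did not measure the angle.

**Other things:** the knives and wedge match the first top picture, and the seals look unmoved in the last scene picture. The arm hid the mallet in the last top picture, so the last check on it is the earlier scene and wrist pictures.

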